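# Prop the glass-offcut bin's lid on its stay

## Task

Get the glass-offcut bin ready for one-handed scooping: swing its lid right back until it leans by itself past upright, swing the stay on the bin's front wall fully up to its stop, then swing the lid back down towards shut until the red ear on it rests on the stay's tip. Let the lid down under control, never letting it drop, leave it resting on the raised stay, and do not disturb the other things on the bench.

Things in the scene. Friction and masses are not known exactly. Their poses are not given: they have to be found in the camera images.
- bin: Blue steel bin fixed to the bench, 180 x 200 x 100 mm (its x, y, z), with an aluminium lid and a steel stay. Origin: centre of its underside, on the bench; x points from its front wall to its back, y towards its hinged (left) side, z up. The stay is outside the front wall (bin x = -90 mm). Nothing needs to be taken out.
- hinge (a point): Middle of the lid's hinge line, fixed to the bin at bin coordinates (0, 100, 101) mm; the line runs along the bin's x. Axes parallel to the bin's.
- lid (a joint): Lid angle q, rad: 0 shut (level), grows as the free edge rises; 1.57 upright; stop at 1.92, where it leans back by itself. Nearly free hinge: let go below 1.57 it falls. The lid runs from the hinge along (0, -cos q, sin q) in bin axes. About 0.45 kg. Resting on the fully raised stay it reads about 0.78.
- lid_edge (a point): Middle of the lid's free edge, on its underside, 230 mm from the hinge line. The lid is a flat plate 10 mm thick, 180 mm wide (bin x -90 to +90), its underside in the plane of the hinge line; a yellow strip 25 mm wide marks this edge. Shut, it overhangs the bin's right wall by 30 mm, 101 mm above the bench, and can be hooked from below. Axes turn with the lid.
- lid_ear (a point): Middle of the underside of the red ear that rests on the stay's tip: 45 mm long, 10 mm thick, it juts 32 mm forward (to bin x = -122 mm) from the lid's front edge, 165 to 210 mm from the hinge line. Axes turn with the lid.
- stay (a joint): Stay angle q, rad: 0 folded, grows as it rises; 1.30 fully up at its stop. It points from its bolt along (0, cos(q + 0.436), sin(q + 0.436)) in bin axes: folded, to the hinge side, 25 degrees above level; fully up, 10 degrees past upright. Starts folded or partly raised. Stiff pivot (0.1 N m): it stays where left. Fully up, the lid's weight only presses it on its stop.
- stay_bolt (a point): Centre of the stay's pivot, fixed at bin coordinates (-106, -10, 70) mm; the stay turns about the bin's x here. The stay is a steel rod 10 mm thick and 160 mm long, about 0.09 kg. Axes parallel to the bin's.
- stay_tab (a point): Point on the stay's red finger tab, a round peg of 12 mm diameter, 135 mm from the bolt, that sticks out 60 mm to the front (bin x from -106 to -166 mm). This point is on the peg's axis at bin x = -146 mm. Push it with a fingertip.
- stay_tip (a point): Centre of the stay's round tip (6 mm radius), 160 mm from the bolt.
- flask: Bystander: glass flask standing on the bench, 84 mm across, 155 mm tall; origin under its centre.
- rod_pot: Bystander: steel pot of coloured glass rods, 80 mm across, pot 100 mm and rods about 200 mm tall; origin under its centre.
- tin: Bystander: flat metal tin 90 x 60 x 32 mm; origin under its centre.
- paddle: Bystander: black graphite paddle with a wooden handle, lying down, 220 mm long, 16 mm high; origin near its middle, on the bench.
- cork_ring: Bystander: cork flask rest, 100 mm across, 30 mm high; origin under its centre.
- carton: Bystander: small cardboard carton 110 x 90 x 70 mm; origin under its centre.

How it is judged (in metres and radians):
On the way, in this order (a step that is already met when the one before it is completed fails the run):
1. the lid is swung right back past upright (value of joint lid above 1.75 rad), for 0.2 s.
2. the stay is swung fully up while the lid is back (value of joint stay above 1.2 rad and value of joint lid above 1.5 rad), for 0.2 s.
At the end, for the whole second after the job is handed in: The stay is fully up (its angle above 1.2 rad), and the lid rests still on the stay's tip (lid angle 0.70 to 0.86 rad, moving slower than 0.05 rad/s) (value of joint stay above 1.2 rad and value of joint lid between 0.7 and 0.86 rad and velocity of joint lid between -0.05 and 0.05 rad/s); the robot touches nothing.
It fails at once if the lid is let drop (closing faster than 2.5 rad/s) (velocity of joint lid below -2.5 rad/s).
It fails at once if a bystander is pushed more than 30 mm or the flask or pot is tipped (distance of any of flask, rod_pot, tin, paddle, cork_ring, carton from where it was at the start of the episode above 0.03 m or angle between any of flask, rod_pot's own z axis and vertical above 0.5 rad).
It also fails if it takes over 61 s, if anything falls off the work surface, if the arm or the gripper's body presses on something with over 40 N, if the wrist force passes 120 N, or if a joint passes its speed limit or range.

## Robot

A 6-joint arm with a two-finger parallel gripper is mounted at the origin on the work surface. World frame = base frame: x ahead of the robot, y to its left, z up, the work surface at z = 0. Lengths are in m, angles in degrees, forces in N, time in s.
With the tool pointing down it reaches from about 0.4 to 0.825 m from the base axis. Payload 7 kg.
Tool frame: the origin (TCP) lies midway between the tips of the shut fingers; the grasp point (between the pads) lies 19 mm behind it; z points along the fingers, y is the line along which they close (so a half turn about z gives the same grasp; the last joint's range is limited). The gripper opens to 88 mm and grips with 3 to 60 N. Pads are 19 mm wide; open, the fingers measure 130 mm over their backs; the gripper's body (78 mm by 193 mm) begins 47 mm behind the grasp point.
Start: joints at [-56.774, 20.546, 0.682, 0, -70.136, -16.507], TCP at [0.194, -0.646, 0.227] pointing down, gripper open.
Joint ranges: [-176.03, 176.03], [-82.01, 121.73], [-58.28, 71.71], [-173.87, 95.51], [-174.79, -0.11], [-173.66, 173.66]. Speed limits (degrees/s): [136.94, 136.94, 172.46, 180, 180, 180].

## Interface

Orientations are given as [roll, pitch, yaw] about the fixed x, y, z axes, in that order (R = Rz(yaw) Ry(pitch) Rx(roll)).
In Python, from plant import telemetry, viewer, workorder gives the robot as it stands. The module is installed in compiled form; this text tells all that it offers.
- The arm moves only by the tool carry_out, never from a script. Its argument "rows" is a list of rows, each a list of 6 numbers: the shift along the tool's x, y, z in m, then the turn, a rotation vector about the tool's x, y, z in rad. In form: [[tx, ty, tz, ax, ay, az], ...]. A call has 1 to 8 rows; each row is the pose to reach, as a shift and turn from the pose commanded when the call began, along the tool's axes at that moment; what a row does not reach only later rows make up. A row lasts 1/8 s, in which the tool goes at most 62.5 mm and 10.7 degrees, less where a joint would pass 70% of its speed; a pose out of reach is approached as far as the arm can. A call with a gripper value outside its range is refused whole. "grip" is the gripper's target within -1 to 1 (fully open at 1, half-way at 0, shut at -1), set as the call begins (left out, the last holds). The fingers move at their own pace and stop on an object; the grip force is fixed at half the most. Time passes only in rows, so rows that repeat a pose let the fingers close. It gives the time, the measured TCP pose, the force, the opening and the grip force at its end, in the units of the state.
- telemetry.get_obs(): the state, without advancing time (a new reading comes with each control period).
- viewer.snapshot(name): name is "side" or "top" or "wrist"; returns the picture (384x512x3 uint8, red, green, blue); there is no depth.
- viewer.camera_info(name): a dict with "intrinsics" (3x3 intrinsics, pixels), "extrinsics" (4x4, takes a point from camera to world coordinates); the wrist camera has in their place "tool_from_camera" (4x4, takes a point from camera to tool coordinates, whose origin is the TCP and whose axes are the flange's). Camera axes: x right, y down, z forward; pixel columns grow to the right and rows downward; lengths in m; the calibration is good to about 2 mm. A picture is of the moment at which its call begins: read the wrist's pose just before it. camera_info takes no time and is no camera call.
- workorder.close_job(): hands the job in; it is judged then, once.
The state is a dict: "clock": time; "joint_pos": joint angles; "qvel": joint speeds; "tau": joint torques, N m; "tool_pos": TCP position; "orientation": TCP orientation; "force": force on the tool from outside, world axes, zero at the start; "moment": the same for the moment, N m; "opening": finger opening in m; "gripper_force": force on a finger pad.
Only numpy, scipy, OpenCV 4.12 (cv2) and the standard library are available. Lean on these libraries where they do the work, as an engineer would, in place of code of your own. Each camera call takes 0.05 s, during which the arm holds its last target. There are 200 camera calls.

## Working session

There is one attempt and no reset: what is moved stays moved. The work goes in short steps, Python scripts to look and compute and a tool call to move; the robot and the scene stay as the last step left them, time stands still between calls to the robot, and variables do not carry over. Pictures are saved under pics/ and viewed, at most 10 in all, crops included, and the job is handed in when it is done.

Besides the shell and the picture viewer there is one more tool, called after "Request:" as name(argument=value, ...) on one line, values as JSON. carry_out: Moves the arm, as the interface text tells. Its arguments: {"type":"object","properties":{"rows":{"type":"array"},"grip":{"type":"number"}},"required":["rows"]}

```bash
mkdir -p pics
python3 - <<'E'
from plant import telemetry, viewer
import cv2,numpy as np
for n in("side","top"):
    im=viewer.snapshot(n); cv2.imwrite(f"pics/{n}0.png",cv2.resize(im[:,:,::-1],(768,576),interpolation=cv2.INTER_CUBIC))
    i=viewer.camera_info(n); print(n,np.round(i["intrinsics"],1).tolist(),np.round(i["extrinsics"],3).tolist())
print(np.round(viewer.camera_info("wrist")["tool_from_camera"],3).tolist())
o=telemetry.get_obs();print(o)
E
```

```text
side [[440.9, 0.0, 262.6], [0.0, 440.9, 188.5], [0.0, 0.0, 1.0]] [[-0.998, -0.046, 0.052, 0.459], [-0.069, 0.762, -0.644, 0.772], [-0.01, -0.646, -0.763, 0.998], [0.0, 0.0, 0.0, 1.0]]
top [[472.8, 0.0, 264.9], [0.0, 472.8, 201.7], [0.0, 0.0, 1.0]] [[0.011, -0.996, 0.083, 0.377], [-1.0, -0.013, -0.014, -0.002], [0.015, -0.083, -0.996, 1.761], [0.0, 0.0, 0.0, 1.0]]
[[0.0, -0.955, -0.298, 0.082], [1.0, 0.0, 0.0, 0.0], [-0.0, -0.298, 0.955, -0.159], [0.0, 0.0, 0.0, 1.0]]
{'clock': 0.1, 'joint_pos': array([-5.67734668e+01,  2.05883976e+01,  6.40399517e-01, -1.69502207e-02,
       -7.01354058e+01, -1.65046087e+01]), 'qvel': array([-0.05465177, -0.08126657,  0.17046537,  0.11450366,  0.00671013,
        0.02541263]), 'tau': array([-2.25073003e-03, -5.84162021e+01,  2.93750185e+01,  7.01541245e+00,
        1.01557889e-02, -5.59176624e-05]), 'tool_pos': array([ 0.19404301, -0.64606885,  0.22571726]), 'orientation': array([ 1.79915505e+02, -8.41789332e-03, -1.63283841e+02]), 'force': array([ 0.50462253, -0.23475777,  0.21163701]), 'moment': array([ 0.01179279, -0.00994455,  0.01558957]), 'gripper_force': 0.0, 'opening': 0.08747406479722726}
```

View pics/side0.png

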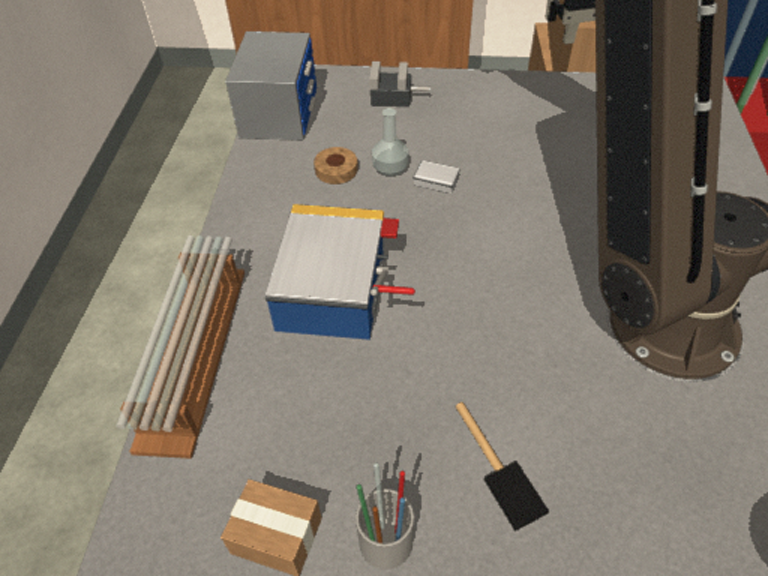

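View pics/top0.png

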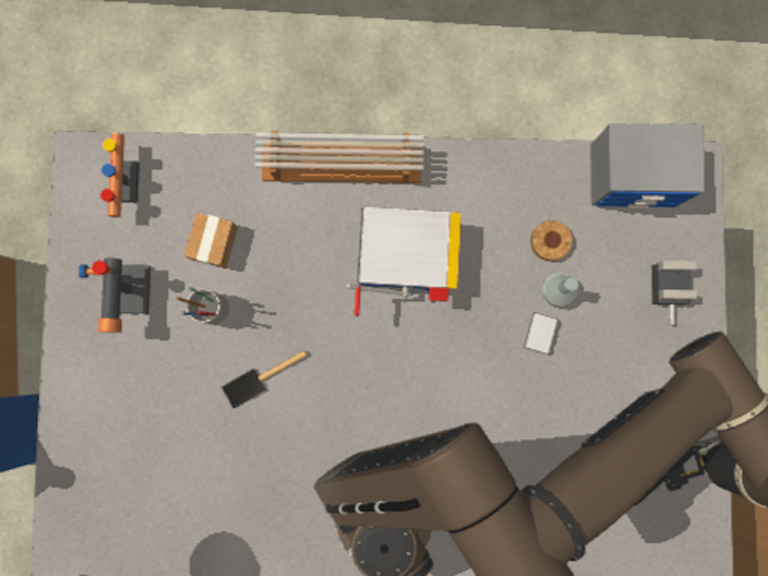

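Side view: the bin's lid is shut, with yellow edge at (293,206)-(383,211) and hinge edge at (268,300)-(366,305). In the top view the lid corners are (362,207), (461,212), (457,288), (358,283). The folded stay's tab is at (357,300), the flask at (562,290) and the cork ring at (552,240).

```bash
cat > h.py <<'E'
import numpy as np
from scipy.spatial.transform import Rotation as Ro
from plant import telemetry, viewer
C={n:(np.array(viewer.camera_info(n)["intrinsics"]),np.array(viewer.camera_info(n)["extrinsics"])) for n in("side","top")}
def proj(n,P):
    K,T=C[n]; p=(np.atleast_2d(P)-T[:3,3])@T[:3,:3]; q=p@K.T; return q[:,:2]/q[:,2:]
def ray(n,uv,z):
    K,T=C[n]; d=T[:3,:3]@np.linalg.solve(K,[uv[0],uv[1],1]); o=T[:3,3]; return o+d*(z-o[2])/d[2]
def row(pos,tilt,yaw=0,about='x'):
    """row from the measured pose to world pos; tool = yaw180 down, turned tilt deg about world axis"""
    o=telemetry.get_obs(); R=Ro.from_euler('xyz',o['orientation'],degrees=True)
    W=Ro.from_euler('z',yaw,degrees=True)*Ro.from_euler(about,tilt,degrees=True)*Ro.from_euler('xyz',[180,0,180],degrees=True)
    return np.r_[R.inv().apply(np.array(pos)-o['tool_pos']),(R.inv()*W).as_rotvec()]
E
python3 - <<'E'
from h import *
from scipy.optimize import least_squares
B=np.array([[90,100,111],[90,-130,111],[-90,-130,111],[-90,100,111]])/1e3
top=np.array([[362,207],[461,212],[457,288],[358,283]])/1.5
side=np.array([[268,300],[293,206],[383,211],[366,303]])/1.5
def f(p,full=0):
    W=B@Ro.from_euler('z',p[2]).as_matrix().T+[p[0],p[1],0]
    return np.r_[(proj('top',W)-top).ravel(),(proj('side',W)-side).ravel()]
s=least_squares(f,[.65,0,0]);print(s.x,np.degrees(s.x[2]),np.round(s.fun,1))
for n,uv,z in[('flask',(562,290),.08),('cork',(552,240),.03),('tin',(542,333),.03),('tab',(357,300),.127),('pot',(204,306),.1)]:print(n,ray('top',np.array(uv)/1.5,z).round(3))
print('flaskside',ray('side',np.array([391,172])/1.5,0).round(3))
R=Ro.from_euler('z',s.x[2])
for n,a in [(0,25),(1,40)]:
    a=np.radians(a);P=R.apply(np.array([[-.106,-.01,.07],[-.166,-.01+.135*np.cos(a),.07+.135*np.sin(a)],[-.106,-.01+.135*np.cos(a),.07+.135*np.sin(a)]]))+[s.x[0],s.x[1],0]
    print(n,(proj('top',P)*1.5).round(),(proj('side',P)*1.5).round())
E
```

```text
[ 0.64625698 -0.03279193 -0.0315033 ] -1.8050060899454692 [-1.   0.3 -2.1 -0.1 -1.3 -0.2 -0.7  0.2 -1.5 -3.4 -0.6 -1.1  0.3 -0.6
  1.8 -0.4]
flask [ 0.553 -0.419  0.08 ]
cork [ 0.682 -0.407  0.03 ]
tin [ 0.452 -0.381  0.03 ]
tab [0.519 0.068 0.127]
pot [0.503 0.427 0.1  ]
flaskside [ 0.557 -0.404  0.   ]
0 [[403. 294.]
 [350. 315.]
 [351. 289.]] [[385. 271.]
 [412. 306.]
 [377. 303.]]
1 [[403. 294.]
 [357. 315.]
 [359. 288.]] [[385. 271.]
 [413. 285.]
 [378. 283.]]
```

```bash
cat >> h.py <<'E'
RB=Ro.from_euler('z',-.0315); OB=np.array([.646,-.033,0])
def bw(p): return RB.apply(np.array(p)/1e3)+OB
def lidtcp(q,t,bx=20,dz=.035,dy=.03,back=0):
    """TCP bin mm for lid angle q deg, tool t deg below level; edge mid at local y=-dy, z=-dz"""
    q,t=np.radians([q,t]); e=np.array([0,100,101])+230*np.array([0,-np.cos(q),np.sin(q)])+5*np.array([0,np.sin(q),np.cos(q)])
    z=np.array([0,np.cos(t),-np.sin(t)]);y=np.array([0,np.sin(t),np.cos(t)])
    return e+1e3*((dz-back)*z+dy*y)+[bx,0,0]
def brow(p,t,**k): return row(bw(p),90-t,yaw=-1.8,**k)
def st():
    o=telemetry.get_obs();print(o['clock'],(RB.inv().apply(o['tool_pos']-OB)*1e3).round(),o['orientation'].round(1),o['force'].round(1),o['joint_pos'].round(),round(o['opening'],3))
E
python3 - <<'E'
from h import *
print(row([.42,-.40,.40],0,yaw=-1.8).round(3)); print(lidtcp(0,40,back=.1),bw(lidtcp(0,40,back=.1)))
E
```

```text
[-0.287  0.171 -0.174  0.001 -0.     0.323]
[  20.         -160.50926051  170.76252792] [ 0.66093487 -0.19405953  0.17076253]
```

Request:
carry_out(rows=[[-0.287,0.171,-0.174,0,0,0.323],[-0.287,0.171,-0.174,0,0,0.323],[-0.287,0.171,-0.174,0,0,0.323],[-0.287,0.171,-0.174,0,0,0.323],[-0.287,0.171,-0.174,0,0,0.323],[-0.287,0.171,-0.174,0,0,0.323],[-0.287,0.171,-0.174,0,0,0.323],[-0.287,0.171,-0.174,0,0,0.323]], grip=1)

```text
clock: 1.1
tool_pos: [0.4199, -0.3997, 0.4]
orientation: [180.0, -0.0, 178.3]
force: [0.4, -0.8, -0.5]
opening: 0.0876
gripper_force: 0.0
```

Run:
```python
from h import *
st();print(brow([20,-185,300],40).round(3))
```

```text
1.1 [-214. -374.  400.] [180.   -0.  178.3] [ 0.4 -0.8 -0.5] [-24.   8.   6.  -0. -88. -67.] 0.088
[-0.235  0.188  0.1   -0.872 -0.001  0.001]
```

Request:
carry_out(rows=[[-0.235,0.188,0.1,-0.872,0,0],[-0.235,0.188,0.1,-0.872,0,0],[-0.235,0.188,0.1,-0.872,0,0],[-0.235,0.188,0.1,-0.872,0,0],[-0.235,0.188,0.1,-0.872,0,0],[-0.235,0.188,0.1,-0.872,0,0],[-0.235,0.188,0.1,-0.872,0,0],[-0.235,0.188,0.1,-0.872,0,0]])

```text
clock: 2.1
tool_pos: [0.6599, -0.2208, 0.3022]
orientation: [130.2, 0.1, 178.1]
force: [1.0, -0.2, -0.3]
opening: 0.0876
gripper_force: 0.0
```

Run:
```python
from h import *
import cv2
st()
print(brow(lidtcp(0,40,back=.1),40).round(3))
im=np.hstack([viewer.snapshot(n)[:,:,::-1] for n in('top','wrist')])
cv2.imwrite('pics/a.png',cv2.resize(im,(800,300),interpolation=cv2.INTER_AREA))
```

```text
2.1 [  20. -187.  302.] [1.302e+02 1.000e-01 1.781e+02] [ 1.  -0.2 -0.3] [ -29.   36.   36.  -47. -110.  -72.] 0.088
[ 0.    -0.083  0.105 -0.003  0.002  0.001]
```

View pics/a.png

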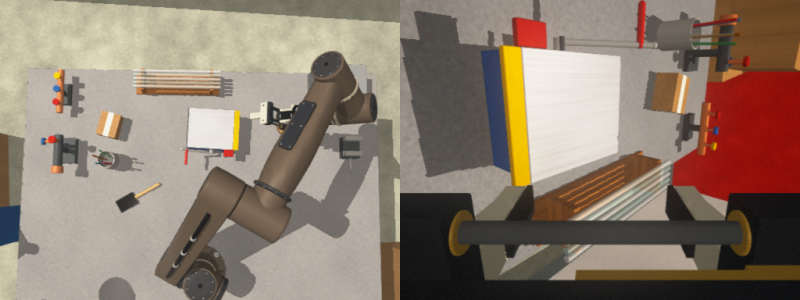

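The wrist view shows the lid square on, with the yellow edge at (510,115) ahead of the open fingers. The top view shows the gripper just right of the edge, clear of flask and cork ring.

Request:
carry_out(rows=[[0,-0.04,0.05,0,0,0],[0,-0.083,0.105,0,0,0],[0,-0.083,0.105,0,0,0],[0,-0.083,0.135,0,0,0],[0,-0.083,0.165,0,0,0],[0,-0.083,0.185,0,0,0],[0,-0.083,0.205,0,0,0],[0,-0.083,0.205,0,0,0]])

```text
clock: 3.2
tool_pos: [0.6637, -0.1151, 0.1052]
orientation: [130.0, -0.0, 178.3]
force: [-0.9, 0.2, 0.5]
opening: 0.088
gripper_force: 0.0
```

Run:
```python
from h import *
import cv2
st()
for q,t in [(0,40),(5,40),(10,40),(15,40),(20,40),(25,40),(32,40),(40,40),(47,47),(55,55),(62,62),(70,70),(77,77),(85,85),(92,92),(98,98),(104,104)]: print(q,brow(lidtcp(q,t),t).round(3))
im=np.hstack([viewer.snapshot(n)[:,:,::-1] for n in('side','wrist')])
cv2.imwrite('pics/b.png',cv2.resize(im,(800,300),interpolation=cv2.INTER_AREA))
```

```text
3.2 [ 20. -81. 105.] [130.   -0.  178.3] [-0.9  0.2  0.5] [-22.  40.  17. -46. -89. -60.] 0.088
0 [ 0.    -0.001 -0.003 -0.    -0.001  0.   ]
5 [ 0.     0.016 -0.015 -0.    -0.001  0.   ]
10 [ 0.     0.033 -0.025 -0.    -0.001  0.   ]
15 [ 0.     0.051 -0.034 -0.    -0.001  0.   ]
20 [ 0.     0.069 -0.041 -0.    -0.001  0.   ]
25 [ 0.     0.089 -0.047 -0.    -0.001  0.   ]
32 [ 0.     0.116 -0.052 -0.    -0.001  0.   ]
40 [ 0.     0.148 -0.053 -0.    -0.001  0.   ]
47 [ 0.     0.172 -0.048  0.122 -0.001  0.   ]
55 [ 0.     0.198 -0.038  0.262 -0.001  0.001]
62 [ 0.     0.219 -0.026  0.384 -0.001  0.001]
70 [ 0.     0.241 -0.01   0.523 -0.001  0.001]
77 [ 0.     0.259  0.007  0.646 -0.001  0.001]
85 [ 0.     0.276  0.028  0.785 -0.001  0.001]
92 [ 0.     0.289  0.049  0.907 -0.001  0.001]
98 [ 0.000e+00  2.970e-01  6.800e-02  1.012e+00 -1.000e-03  1.000e-03]
104 [ 0.000e+00  3.040e-01  8.800e-02  1.117e+00 -1.000e-03  1.000e-03]
```

View pics/b.png

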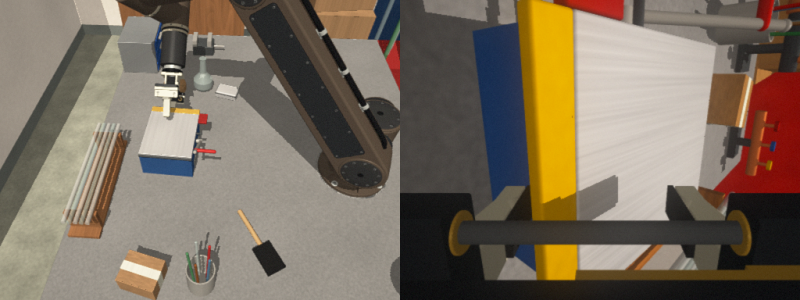

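The lid edge (yellow, x≈530-575 in the wrist view) lies between the fingers, with the lower finger (x≈500) just below it. I'll raise the lid slowly.

Request:
carry_out(rows=[[0,0.008,-0.008,0,0,0],[0,0.016,-0.014,0,0,0],[0,0.033,-0.025,0,0,0],[0,0.051,-0.034,0,0,0],[0,0.069,-0.041,0,0,0],[0,0.089,-0.047,0,0,0],[0,0.116,-0.052,0,0,0],[0,0.148,-0.053,0,0,0]])

```text
clock: 4.3
tool_pos: [0.6655, -0.0609, 0.2543]
orientation: [130.0, 0.0, 178.2]
force: [0.7, -1.8, -0.7]
opening: 0.0874
gripper_force: 1.0
```

Run:
```python
from h import *
import cv2
st()
for q,t in [(47,47),(55,55),(62,62),(70,70),(77,77),(85,85),(92,92),(98,98),(104,104)]: print(q,brow(lidtcp(q,t),t).round(3)[1:4])
im=np.hstack([viewer.snapshot(n)[:,:,::-1] for n in('side','wrist')])
cv2.imwrite('pics/c.png',cv2.resize(im,(800,300),interpolation=cv2.INTER_AREA))
```

```text
4.3 [ 20. -27. 254.] [130.    0.  178.2] [ 0.7 -1.8 -0.7] [-18.  30.  20. -48. -96. -72.] 0.087
47 [0.023 0.007 0.122]
55 [0.049 0.017 0.261]
62 [0.07  0.028 0.383]
70 [0.092 0.045 0.523]
77 [0.11  0.061 0.645]
85 [0.127 0.083 0.785]
92 [0.14  0.103 0.907]
98 [0.148 0.122 1.012]
104 [0.155 0.142 1.116]
```

View pics/c.png

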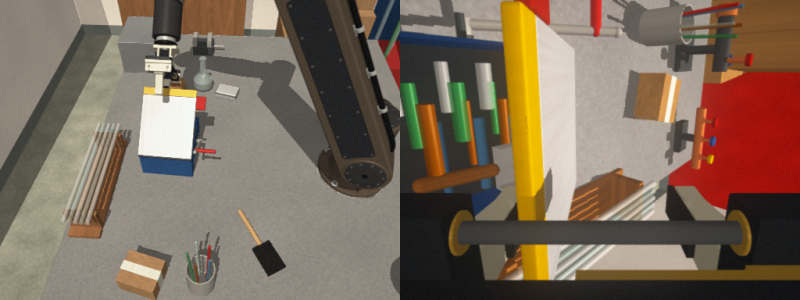

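The lid is at about 40° on the lower finger, with its edge (x≈530) between the fingers. I'll continue to upright and past it.

Request:
carry_out(rows=[[0,0.023,0.007,0.122,0,0],[0,0.049,0.017,0.261,0,0],[0,0.07,0.028,0.383,0,0],[0,0.092,0.045,0.523,0,0],[0,0.11,0.061,0.645,0,0],[0,0.127,0.083,0.785,0,0],[0,0.14,0.103,0.907,0,0],[0,0.148,0.122,1.012,0,0]])

```text
clock: 5.4
tool_pos: [0.6707, 0.1293, 0.2881]
orientation: [-171.8, 0.0, 178.3]
force: [1.2, -0.7, -0.6]
opening: 0.0874
gripper_force: 0.0
```

Run:
```python
from h import *
import cv2
st()
for q,t in [(104,104),(110,106),(112,106)]: print(q,brow(lidtcp(q,t),t).round(3)[1:4])
im=np.hstack([viewer.snapshot(n)[:,:,::-1] for n in('side','wrist')])
cv2.imwrite('pics/d.png',cv2.resize(im,(800,300),interpolation=cv2.INTER_AREA))
```

```text
5.4 [ 20. 163. 288.] [-171.8    0.   178.3] [ 1.2 -0.7 -0.6] [  31.   21.    6.    7.  -79. -124.] 0.087
104 [0.019 0.004 0.102]
110 [0.041 0.009 0.137]
112 [0.049 0.011 0.137]
```

View pics/d.png

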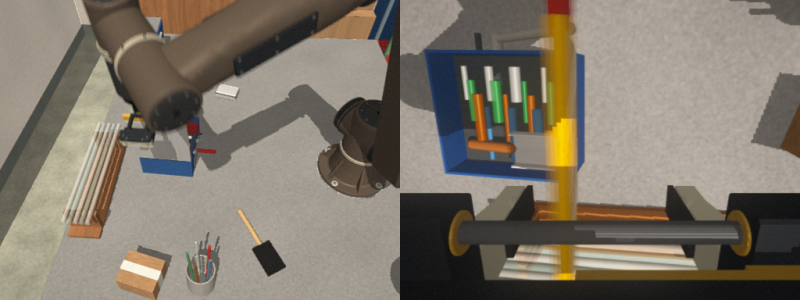

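The lid edge (x≈560 in the wrist view) looks blurred, so the lid is passing over the top. I'll follow it to the stop.

Request:
carry_out(rows=[[0,0.019,0.004,0.102,0,0],[0,0.041,0.009,0.137,0,0],[0,0.041,0.009,0.137,0,0],[0,0.041,0.009,0.137,0,0]])

```text
clock: 6.0
tool_pos: [0.6724, 0.1664, 0.2729]
orientation: [-164.2, -0.0, 178.2]
force: [0.1, -0.7, -0.9]
opening: 0.0876
gripper_force: 0.0
```

Run:
```python
from h import *
import cv2
st()
print(brow(lidtcp(110,106,back=.15),106).round(3))
cv2.imwrite('pics/e.png',viewer.snapshot('wrist')[:,:,::-1])
```

```text
6.0 [ 20. 200. 273.] [-164.2   -0.   178.2] [ 0.1 -0.7 -0.9] [  37.   25.    6.   12.  -82. -131.] 0.088
[ 0.     0.003 -0.151  0.003 -0.     0.   ]
```

View pics/e.png

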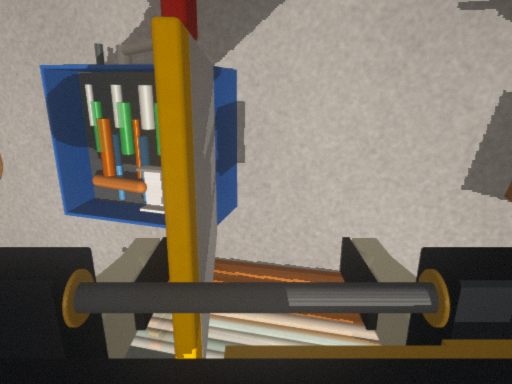

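Lid rests at its stop, its edge at x≈180 near the left finger with no contact force. I'll retract and go to the tab.

Run:
```python
from h import *
for p in [(-100,150,420),(-205,99,400),(-205,99,260)]: print(row(bw(p),-30,yaw=-1.8,about='y').round(3))
```

```text
[ 0.12  -0.088 -0.128 -0.27  -0.52   0.072]
[ 0.225 -0.131 -0.095 -0.27  -0.52   0.072]
[ 0.225 -0.093  0.04  -0.27  -0.52   0.072]
```

Request:
carry_out(rows=[[0,0,-0.05,0,0,0],[0,0,-0.11,0,0,0],[0,0,-0.15,0,0,0]])

```text
clock: 6.42
tool_pos: [0.6741, 0.2066, 0.4213]
orientation: [-164.3, 0.2, 178.1]
force: [0.5, -0.7, -0.1]
opening: 0.0876
gripper_force: 0.0
```

Run:
```python
from h import *
for p in [(-205,99,420),(-205,99,260)]: print(row(bw(p),-30,yaw=-1.8,about='y').round(3))
```

```text
[ 0.225 -0.136  0.039 -0.268 -0.517  0.07 ]
[ 0.226 -0.093  0.193 -0.268 -0.517  0.07 ]
```

Request:
carry_out(rows=[[0.225,-0.136,0.039,-0.268,-0.517,0.07],[0.225,-0.136,0.039,-0.268,-0.517,0.07],[0.225,-0.136,0.039,-0.268,-0.517,0.07],[0.225,-0.136,0.039,-0.268,-0.517,0.07],[0.225,-0.136,0.039,-0.268,-0.517,0.07],[0.226,-0.093,0.193,-0.268,-0.517,0.07],[0.226,-0.093,0.193,-0.268,-0.517,0.07],[0.226,-0.093,0.193,-0.268,-0.517,0.07]])

```text
clock: 7.42
tool_pos: [0.4422, 0.0704, 0.2549]
orientation: [-179.9, 29.8, 178.3]
force: [-0.1, 0.3, 1.2]
opening: 0.0874
gripper_force: 0.0
```

Run:
```python
from h import *
import cv2
st()
o=telemetry.get_obs()
cv2.imwrite('pics/f.png',np.vstack([viewer.snapshot('wrist')[:,:,::-1],cv2.resize(viewer.snapshot('side')[80:180,200:329,::-1],(258,200))[:, :].repeat(1,0) if 0 else cv2.resize(viewer.snapshot('side')[100:200,180:310,::-1],(512,200))]))
```

```text
7.425 [-207.   97.  255.] [-179.9   29.8  178.3] [-0.1  0.3  1.2] [  52.  -22.  -57.   36.  -43. -169.] 0.087
```

View pics/f.png

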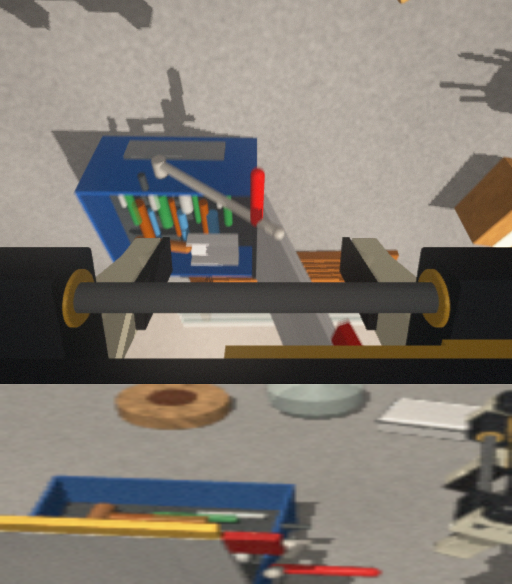

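The wrist view shows the peg from (258,175) at its front end to (260,218) at the rod; the rod's tip is at (280,234) and its bolt at (158,166). J3 and J6 are near their limits, so I'll use less tilt and some yaw.

```bash
cat >> h.py <<'E'
def trow(phi,yaw=8.2,tilt=-20,back=0,bx=-152):
    """TCP row to hold the peg with the stay at phi deg above level"""
    f=np.radians(phi); g=bw([bx,-10+135*np.cos(f),70+135*np.sin(f)])
    z=(Ro.from_euler('z',yaw,degrees=True)*Ro.from_euler('y',tilt,degrees=True)).apply([0,0,-1])
    return row(g+(.017-back)*z,tilt,yaw=yaw,about='y')
E
python3 - <<'E'
from h import *
i=viewer.camera_info('wrist');K=np.array(i['intrinsics']);T=np.array(i['tool_from_camera'])
o=telemetry.get_obs();R=Ro.from_euler('xyz',o['orientation'],degrees=True)
def wr(uv,bx):
    d=RB.inv().apply(R.apply(T[:3,:3]@np.linalg.solve(K,[*uv,1])));c=RB.inv().apply(R.apply(T[:3,3])+o['tool_pos']-OB)
    return ((c+d*(bx-c[0])/d[0])*1e3)
for uv,bx in [((258,177),-.166),((260,216),-.112),((280,234),-.106),((158,166),-.106)]:
    p=wr(uv,bx);print(p.round(),np.degrees(np.arctan2(p[2]-70,p[1]+10)).round(1))
print(trow(36,back=.11).round(3))
E
```

```text
[-166.   97.  153.] 37.9
[-112.   99.  150.] 36.2
[-106.  118.  166.] 37.0
[-106.  -13.   74.] 128.5
[-0.012 -0.002  0.027 -0.079  0.167 -0.157]
```

Request:
carry_out(rows=[[-0.012,-0.002,0.02,-0.079,0.167,-0.157],[-0.012,-0.002,0.027,-0.079,0.167,-0.157],[-0.012,-0.002,0.027,-0.079,0.167,-0.157]])

```text
clock: 7.9
tool_pos: [0.4693, 0.0704, 0.2421]
orientation: [179.7, 20.3, -171.7]
force: [0.5, 0.3, 1.3]
opening: 0.0875
gripper_force: 0.0
```

Run:
```python
from h import *
st();print(trow(37).round(3))
```

```text
7.9 [-180.   98.  242.] [ 179.7   20.3 -171.7] [0.5 0.3 1.3] [  41.  -13.  -43.   15.  -44. -132.] 0.087
[ 0.006 -0.005  0.112  0.006  0.005  0.001]
```

Joints are well clear of their limits now. I'll advance and grip.

Request:
carry_out(rows=[[0.006,-0.005,0.04,0,0,0],[0.006,-0.005,0.08,0,0,0],[0.006,-0.005,0.112,0,0,0],[0.006,-0.005,0.112,0,0,0]])

```text
clock: 8.4
tool_pos: [0.5011, 0.0687, 0.1319]
orientation: [180.0, 20.1, -171.7]
force: [0.2, -0.2, -0.2]
opening: 0.0878
gripper_force: 0.0
```

Request:
carry_out(rows=[[0,0,0,0,0,0],[0,0,0,0,0,0],[0,0,0,0,0,0],[0,0,0,0,0,0],[0,0,0,0,0,0],[0,0,0,0,0,0]], grip=-1)

```text
clock: 9.15
tool_pos: [0.5007, 0.0696, 0.1322]
orientation: [179.9, 20.2, -171.7]
force: [-0.3, -0.1, -0.4]
opening: 0.0331
gripper_force: 0.0
```

Run:
```python
from h import *
import cv2
st();
for f in (37,45,53,60,68,75,83,90,96,100):print(f,trow(f).round(3)[:3])
cv2.imwrite('pics/g.png',viewer.snapshot('wrist')[:,:,::-1])
```

```text
9.15 [-148.   98.  132.] [ 179.9   20.2 -171.7] [-0.3 -0.1 -0.4] [  35.   -2.  -53.   24.  -22. -138.] 0.033
37 [-0.003  0.    -0.002]
45 [-0.006 -0.012 -0.016]
53 [-0.008 -0.026 -0.029]
60 [-0.009 -0.039 -0.038]
68 [-0.009 -0.056 -0.047]
75 [-0.008 -0.071 -0.053]
83 [-0.006 -0.089 -0.057]
90 [-0.004 -0.106 -0.059]
96 [-0.001 -0.119 -0.06 ]
100 [ 0.001 -0.129 -0.059]
```

View pics/g.png

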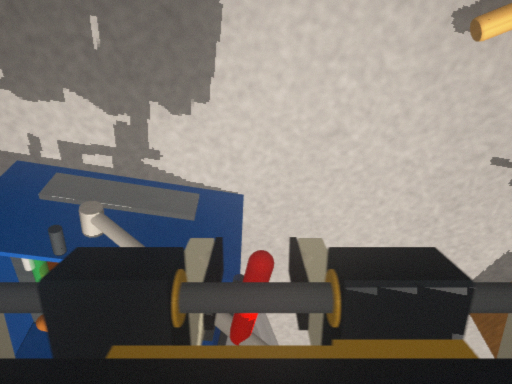

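The red peg sits between the pads (at x≈255 between 215 and 300); the fingers are still closing.

Request:
carry_out(rows=[[0,0,0,0,0,0],[0,0,0,0,0,0],[0,0,0,0,0,0],[0,0,0,0,0,0]])

```text
clock: 9.7
tool_pos: [0.5008, 0.0702, 0.1323]
orientation: [179.8, 20.2, -171.7]
force: [-5.2, 4.6, 3.5]
opening: 0.0128
gripper_force: 29.5
```

Request:
carry_out(rows=[[-0.003,-0.006,-0.007,0,0,0],[-0.005,-0.012,-0.015,0,0,0],[-0.006,-0.019,-0.022,0,0,0],[-0.007,-0.026,-0.028,0,0,0],[-0.008,-0.039,-0.037,0,0,0]])

```text
clock: 10.32
tool_pos: [0.499, 0.029, 0.1679]
orientation: [179.9, 19.9, -171.8]
force: [-1.0, -3.1, -9.6]
opening: 0.0128
gripper_force: 30.5
```

Run:
```python
from h import *
st();
for f in (68,75,83,90,96,98,100):print(f,trow(f).round(3)[:3])
```

```text
10.325 [-149.   57.  168.] [ 179.9   19.9 -171.8] [-1.  -3.1 -9.6] [  31.   -5.  -48.   15.  -30. -125.] 0.013
68 [-0.004 -0.016 -0.011]
75 [-0.003 -0.031 -0.017]
83 [-0.001 -0.049 -0.021]
90 [ 0.001 -0.066 -0.023]
96 [ 0.004 -0.08  -0.023]
98 [ 0.005 -0.084 -0.023]
100 [ 0.006 -0.089 -0.023]
```

Request:
carry_out(rows=[[-0.003,-0.008,-0.006,0,0,0],[-0.004,-0.016,-0.011,0,0,0],[-0.003,-0.031,-0.017,0,0,0],[-0.001,-0.049,-0.021,0,0,0],[0.001,-0.066,-0.023,0,0,0],[0.003,-0.08,-0.023,0,0,0],[0.004,-0.085,-0.023,0,0,0],[0.004,-0.085,-0.023,0,0,0]])

```text
clock: 11.32
tool_pos: [0.4959, -0.0576, 0.1845]
orientation: [179.8, 19.5, -172.0]
force: [-10.4, 1.8, -8.5]
opening: 0.0125
gripper_force: 30.7
```

Run:
```python
from h import *
st();
for f in (98,100,101):print(f,trow(f).round(3)[:3])
```

```text
11.325 [-149.  -29.  184.] [ 179.8   19.5 -172. ] [-10.4   1.8  -8.5] [  19.   -6.  -42.    6.  -35. -105.] 0.013
98 [-0.004  0.001 -0.002]
100 [-0.003 -0.004 -0.002]
101 [-0.003 -0.006 -0.001]
```

Request:
carry_out(rows=[[0,-0.004,0,0,0,0],[0,-0.007,0,0,0,0],[0,-0.007,0,0,0,0]])

```text
clock: 11.7
tool_pos: [0.4963, -0.0616, 0.1842]
orientation: [179.6, 19.5, -172.0]
force: [-24.6, 26.6, -1.0]
opening: 0.0123
gripper_force: 30.6
```

Run:
```python
from h import *
st()
```

```text
11.7 [-149.  -33.  184.] [ 179.6   19.5 -172. ] [-24.6  26.6  -1. ] [  18.   -5.  -41.    5.  -35. -103.] 0.012
```

The stay is at its stop (26 N of resistance). I'll relax, release and retract.

Request:
carry_out(rows=[[0,0.005,0,0,0,0],[0,0.005,0,0,0,0],[0,0.005,0,0,0,0],[0,0.005,0,0,0,0],[0,0.005,0,0,0,0]], grip=0.1)

```text
clock: 12.32
tool_pos: [0.5024, -0.0578, 0.1897]
orientation: [179.9, 20.2, -171.7]
force: [-0.0, 0.1, -0.5]
opening: 0.0472
gripper_force: 0.0
```

Request:
carry_out(rows=[[0,0,-0.03,0,0,0],[0,0,-0.07,0,0,0],[0,0,-0.12,0,0,0],[0,0,-0.18,0,0,0],[0,0,-0.23,0,0,0],[0,0,-0.23,0,0,0]])

```text
clock: 13.08
tool_pos: [0.4243, -0.0698, 0.4103]
orientation: [179.8, 20.7, -171.7]
force: [-0.3, 1.0, -1.1]
opening: 0.0484
gripper_force: 0.0
```

Run:
```python
from h import *
import cv2
st()
print(brow(lidtcp(110,110,dy=0,back=.15),110).round(3))
cv2.imwrite('pics/i.png',np.hstack([viewer.snapshot(n)[:,:,::-1] for n in ('wrist','side')])[::1,::1][:, :] if 0 else cv2.resize(np.hstack([viewer.snapshot(n)[:,:,::-1] for n in ('wrist','side')]),(800,300)))
```

```text
13.075 [-220.  -44.  410.] [ 179.8   20.7 -171.7] [-0.3  1.  -1.1] [  22.  -22.  -23.    5.  -69. -104.] 0.048
[-0.27   0.22   0.088  0.379  0.387  0.11 ]
```

View pics/i.png

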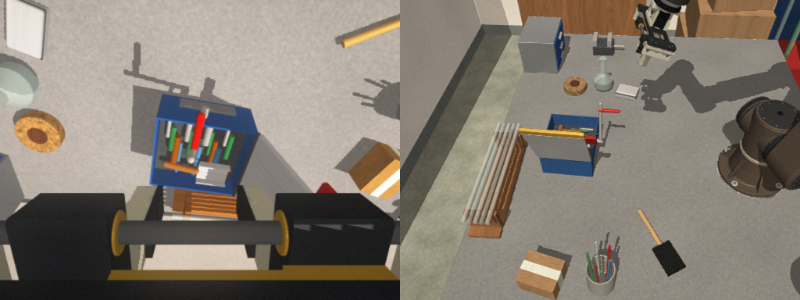

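The stay is up and the lid leans back (yellow edge at side (550,132)). Next I go above the lid edge.

Request:
carry_out(rows=[[-0.27,0.22,0.06,0.379,0.387,0.11],[-0.27,0.22,0.06,0.379,0.387,0.11],[-0.27,0.22,0.06,0.379,0.387,0.11],[-0.27,0.22,0.06,0.379,0.387,0.11],[-0.27,0.22,0.06,0.379,0.387,0.11],[-0.27,0.22,0.088,0.379,0.387,0.11],[-0.27,0.22,0.088,0.379,0.387,0.11],[-0.27,0.22,0.088,0.379,0.387,0.11]], grip=0.6)

```text
clock: 14.18
tool_pos: [0.6728, 0.1891, 0.4143]
orientation: [-159.7, -0.6, 178.2]
force: [-0.3, -0.6, 0.1]
opening: 0.0698
gripper_force: 0.0
```

Run:
```python
from h import *
import cv2
st()
print(brow(lidtcp(110,110,dy=0),110).round(3))
cv2.imwrite('pics/j.png',viewer.snapshot('wrist')[:,:,::-1])
```

```text
14.175 [ 20. 223. 414.] [-159.7   -0.6  178.2] [-0.3 -0.6  0.1] [  39.   26.   24.   15. -101. -130.] 0.07
[-0.002 -0.003  0.141 -0.005 -0.01   0.004]
```

View pics/j.png

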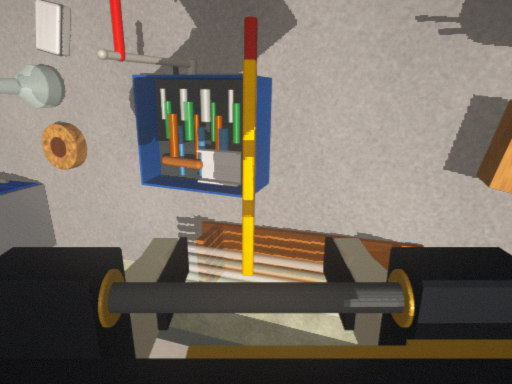

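The lid edge (x≈250) is centred between the pads (185-330). I'll advance, then narrow the slot to about 25 mm.

Request:
carry_out(rows=[[-0.002,-0.003,0.04,0,-0.01,0],[-0.002,-0.003,0.08,0,-0.01,0],[-0.002,-0.003,0.115,0,-0.01,0],[-0.002,-0.003,0.141,0,-0.01,0],[-0.002,-0.003,0.141,0,-0.01,0]])

```text
clock: 14.85
tool_pos: [0.6707, 0.1363, 0.2855]
orientation: [-159.9, 0.0, 178.3]
force: [0.9, 0.1, -0.1]
opening: 0.0702
gripper_force: 0.0
```

Request:
carry_out(rows=[[0,0,0,0,0,0],[0,0,0,0,0,0],[0,0,0,0,0,0],[0,0,0,0,0,0],[0,0,0,0,0,0],[0,0,0,0,0,0]], grip=-0.45)

```text
clock: 15.6
tool_pos: [0.6719, 0.1379, 0.2851]
orientation: [-159.9, 0.1, 178.4]
force: [0.1, -0.3, -0.7]
opening: 0.0246
gripper_force: 0.0
```

Run:
```python
from h import *
st()
for q in (108,105,101,97,93,89,85,81): print(q,brow(lidtcp(q,q,dy=0),q).round(3))
```

```text
15.6 [ 21. 172. 285.] [-1.599e+02  1.000e-01  1.784e+02] [ 0.1 -0.3 -0.7] [  36.   24.    5.   16.  -83. -132.] 0.025
108 [ 0.001 -0.006  0.002 -0.037  0.002  0.003]
105 [ 0.001 -0.016  0.003 -0.089  0.002  0.003]
101 [ 0.001 -0.03   0.004 -0.159  0.002  0.003]
97 [ 0.001 -0.043  0.006 -0.229  0.002  0.003]
93 [ 0.001 -0.057  0.01  -0.299  0.002  0.003]
89 [ 0.001 -0.07   0.014 -0.369  0.002  0.003]
85 [ 0.001 -0.082  0.019 -0.439  0.002  0.003]
81 [ 0.001 -0.094  0.025 -0.508  0.001  0.003]
```

Request:
carry_out(rows=[[0,-0.006,0.002,-0.037,0,0],[0,-0.016,0.003,-0.089,0,0],[0,-0.03,0.004,-0.159,0,0],[0,-0.043,0.006,-0.229,0,0],[0,-0.057,0.01,-0.299,0,0],[0,-0.07,0.014,-0.369,0,0],[0,-0.082,0.019,-0.439,0,0],[0,-0.094,0.025,-0.508,0,0]])

```text
clock: 16.6
tool_pos: [0.6693, 0.0402, 0.295]
orientation: [170.8, 0.2, 178.4]
force: [-0.3, -0.7, -0.4]
opening: 0.0237
gripper_force: 0.0
```

Run:
```python
from h import *
st()
for q in (77,73,69,65,61,58,55,52,50,48,46.5,45): print(q,brow(lidtcp(q,q,dy=0),q).round(3))
```

```text
16.6 [ 21.  74. 295.] [170.8   0.2 178.4] [-0.3 -0.7 -0.4] [  15.   18.    9.   -9.  -78. -105.] 0.024
77 [ 0.001 -0.013  0.001 -0.066  0.003  0.004]
73 [ 0.001 -0.027  0.002 -0.136  0.003  0.004]
69 [ 0.001 -0.04   0.004 -0.206  0.003  0.004]
65 [ 0.001 -0.054  0.007 -0.276  0.002  0.004]
61 [ 0.001 -0.067  0.011 -0.346  0.002  0.004]
58 [ 0.001 -0.076  0.014 -0.398  0.002  0.004]
55 [ 0.001 -0.086  0.018 -0.45   0.002  0.004]
52 [ 0.001 -0.095  0.022 -0.503  0.002  0.004]
50 [ 0.001 -0.101  0.026 -0.538  0.002  0.004]
48 [ 0.001 -0.107  0.029 -0.572  0.002  0.004]
46.5 [ 0.001 -0.111  0.032 -0.599  0.002  0.004]
45 [ 0.002 -0.115  0.035 -0.625  0.002  0.005]
```

Request:
carry_out(rows=[[0,-0.013,0.001,-0.066,0,0],[0,-0.027,0.002,-0.136,0,0],[0,-0.04,0.004,-0.206,0,0],[0,-0.054,0.007,-0.276,0,0],[0,-0.067,0.011,-0.346,0,0],[0,-0.076,0.014,-0.398,0,0],[0,-0.086,0.018,-0.45,0,0],[0,-0.095,0.022,-0.503,0,0]])

```text
clock: 17.6
tool_pos: [0.6666, -0.0506, 0.2578]
orientation: [142.1, 0.2, 178.3]
force: [-0.1, -1.3, -1.0]
opening: 0.0242
gripper_force: 0.6
```

Run:
```python
from h import *
import cv2
st()
for q in (50,48,46.5,45,44): print(q,brow(lidtcp(q,q,dy=0),q).round(3))
cv2.imwrite('pics/k.png',np.hstack([viewer.snapshot('wrist')[:,:,::-1],viewer.snapshot('side')[60:444,140:400,::-1]]))
```

```text
17.6 [ 21. -17. 258.] [142.1   0.2 178.3] [-0.1 -1.3 -1. ] [-11.  26.  17. -37. -89. -77.] 0.024
50 [ 0.001 -0.006  0.001 -0.036  0.001  0.004]
48 [ 0.001 -0.013  0.001 -0.071  0.001  0.004]
46.5 [ 0.001 -0.018  0.001 -0.097  0.001  0.004]
45 [ 0.001 -0.023  0.001 -0.124  0.001  0.004]
44 [ 0.001 -0.027  0.002 -0.141  0.001  0.004]Traceback (most recent call last):
  File "<stdin>", line 5, in <module>
    return _nx.concatenate(arrs, 1, dtype=dtype, casting=casting)
           ~~~~~~~~~~~~~~~^^^^^^^^^^^^^^^^^^^^^^^^^^^^^^^^^^^^^^^
ValueError: all the input array dimensions except for the concatenation axis must match exactly, but along dimension 0, the array at index 0 has size 384 and the array at index 1 has size 324
```

I've used all my picture views, so from here I'll rely on force and numeric readings. I'll let the lid settle onto the stay.

Request:
carry_out(rows=[[0,-0.006,0.001,-0.036,0,0],[0,-0.01,0.001,-0.054,0,0],[0,-0.013,0.001,-0.071,0,0],[0,-0.016,0.001,-0.085,0,0],[0,-0.018,0.001,-0.097,0,0],[0,-0.021,0.001,-0.111,0,0],[0,-0.023,0.001,-0.124,0,0],[0,-0.023,0.001,-0.124,0,0]])

```text
clock: 18.7
tool_pos: [0.6663, -0.0669, 0.2423]
orientation: [135.0, 0.0, 178.4]
force: [-0.1, 0.4, -0.3]
opening: 0.0241
gripper_force: 0.0
```

```bash
cat >> h.py <<'E'
def edge_angle():
    """lid angle from yellow strip's far-edge pixels in side and top views: median of pixels vs model strip centre"""
    out={}
    import cv2
    for n in('side','top'):
        hsv=cv2.cvtColor(viewer.snapshot(n),cv2.COLOR_RGB2HSV); m=cv2.inRange(hsv,(20,150,110),(30,255,255))
        k,l,s,c=cv2.connectedComponentsWithStats(m)
        b=[]
        for q in np.radians(np.arange(30,60,1)):
            u=np.array([0,-np.cos(q),np.sin(q)]);nn=np.array([0,np.sin(q),np.cos(q)])
            P=[bw(np.array([x,100,101])+r*u+10*nn) for x in(-88,-80,-70,-60,60,70,80,88) for r in(210,218,226)]
            uv=proj(n,P).round().astype(int); b.append(sum(m[v,x]>0 for x,v in uv))
        out[n]=dict(zip(range(30,60),map(int,b)))
    return out
E
python3 - <<'E'
from h import *
st();print(edge_angle())
for q in (44,43,42): print(q,brow(lidtcp(q,q,dy=0),q).round(3))
E
```

```text
18.7 [ 21. -33. 242.] [135.    0.  178.4] [-0.1  0.4 -0.3] [-16.  29.  19. -43. -92. -72.] 0.024
{'side': {30: 14, 31: 14, 32: 14, 33: 14, 34: 14, 35: 15, 36: 15, 37: 17, 38: 19, 39: 19, 40: 20, 41: 20, 42: 20, 43: 22, 44: 23, 45: 23, 46: 21, 47: 21, 48: 21, 49: 21, 50: 21, 51: 20, 52: 20, 53: 18, 54: 15, 55: 14, 56: 13, 57: 12, 58: 12, 59: 12}, 'top': {30: 0, 31: 1, 32: 0, 33: 0, 34: 0, 35: 1, 36: 3, 37: 4, 38: 4, 39: 7, 40: 8, 41: 9, 42: 11, 43: 12, 44: 9, 45: 8, 46: 5, 47: 4, 48: 1, 49: 0, 50: 0, 51: 0, 52: 0, 53: 0, 54: 0, 55: 0, 56: 0, 57: 0, 58: 0, 59: 0}}
44 [ 0.001 -0.004 -0.001 -0.019 -0.001  0.003]
43 [ 0.001 -0.008 -0.001 -0.036 -0.001  0.003]
42 [ 0.001 -0.011 -0.001 -0.054 -0.002  0.003]
```

Contact force has gone to zero and the lid reads about 44° in both views, so the stay carries it. I'll open slowly and check the angle before withdrawing.

Request:
carry_out(rows=[[0,-0.003,0,-0.015,0,0],[0,-0.006,0,-0.025,0,0],[0,-0.006,0,-0.025,0,0],[0,-0.006,0,-0.025,0,0]], grip=0.0)

```text
clock: 19.3
tool_pos: [0.6662, -0.0713, 0.2382]
orientation: [133.7, 0.1, 178.4]
force: [0.2, 0.1, 0.4]
opening: 0.0437
gripper_force: 0.0
```

Run:
```python
from h import *
st();e=edge_angle();print({n:{k:v for k,v in e[n].items() if 38<=k<=50} for n in e})
```

```text
19.3 [ 21. -38. 238.] [1.337e+02 1.000e-01 1.784e+02] [0.2 0.1 0.4] [-17.  30.  19. -44. -93. -71.] 0.044
{'side': {38: 19, 39: 19, 40: 20, 41: 20, 42: 20, 43: 22, 44: 23, 45: 23, 46: 21, 47: 21, 48: 21, 49: 21, 50: 21}, 'top': {38: 3, 39: 6, 40: 6, 41: 8, 42: 11, 43: 13, 44: 10, 45: 9, 46: 5, 47: 4, 48: 1, 49: 0, 50: 0}}
```

The lid hasn't moved, so I'll withdraw along the tool axis.

Request:
carry_out(rows=[[0,0.002,-0.02,0,0,0],[0,0.002,-0.05,0,0,0],[0,0.002,-0.09,0,0,0],[0,0.002,-0.14,0,0,0],[0,0.002,-0.14,0,0,0],[0,0.002,-0.14,0,0,0]])

```text
clock: 20.15
tool_pos: [0.6631, -0.1716, 0.3369]
orientation: [133.7, 0.1, 178.4]
force: [0.2, -0.6, 0.0]
opening: 0.0441
gripper_force: 0.0
```

Run:
```python
from h import *
st();e=edge_angle();print({n:{k:v for k,v in e[n].items() if 38<=k<=50} for n in e})
```

```text
20.15 [  21. -138.  337.] [1.337e+02 1.000e-01 1.784e+02] [ 0.2 -0.6  0. ] [ -24.   31.   33.  -45. -108.  -76.] 0.044
{'side': {38: 19, 39: 19, 40: 20, 41: 20, 42: 20, 43: 22, 44: 23, 45: 23, 46: 21, 47: 21, 48: 21, 49: 21, 50: 21}, 'top': {38: 11, 39: 14, 40: 17, 41: 20, 42: 22, 43: 22, 44: 16, 45: 14, 46: 8, 47: 6, 48: 1, 49: 0, 50: 0}}
```

```bash
python3 -c "
from plant import workorder;print(workorder.close_job())"
```

```text
the job is handed in; nothing more can be done
None
```

The job is handed in at about 20 s on the robot's clock: the stay is up at its stop, the lid rests on it at about 44° (0.77 rad), and the gripper is clear; no verdict came back, and I viewed 11 pictures, one over the limit of 10.

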